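# Load and close the lamp curing bay

## Task

Get the lamp bay running: take the timer off the bay's metal field and lay it flat on its cork mat, raise the lamp by its T-handle until the ratchet catches in the top notch, and slide every casting tray flat along the bench (never lifting one) until it lies wholly on the field. Then push the clear shield shut until its latch clicks, and last press the start button on the switch box. Leave the other things on the bench where they stand.

Things in the scene. Friction and masses are not known exactly. Their poses are not given: they have to be found in the camera images.
- bay: Fixed curing bay, moved and turned between starts. Origin: on the bench top in its field; own x away from the robot, own y left. The field, a thin metal sheet with black border flush with the bench (no step), spans x -47 to +50, y -130 to +100 mm; open at the front (-x). Behind it is a rail, at its right (y -130) a 50 mm high end wall with a latch post at x -36, y -148, 57 mm high.
- rail_end (a point): Left end of the aluminium rail behind the field, on its top, 55 mm above the bench. The rail runs along bay y from -140 to +400 mm, bay x 52 to 85 mm.
- mast_top (a point): Top of the steel mast post (18 mm square), 152 mm above the bench, at bay x 30, y -262 mm. A grey ratchet housing, 115 mm high, stands 35 to 63 mm to its right; a 10 mm high aluminium foot, 95 mm (x) by 195 mm (y), lies between it and the end wall.
- lamp_head (a point): Centre of the underside of the white lamp head, 55 mm (bay x) by 121 mm (bay y) by 25 mm, which reaches from the mast to the field's right rear corner. 52 mm above the bench with the lamp at 0; it rises with the lamp.
- shield (a joint): Travel (m) of the clear shield along the bay's -y, to the right: 0 = open, parked left of the field; 0.270 = shut; hard stop 0.272. Starts at 0 to 0.03 and stays where left (1.5 N to move). In the last 12 mm its pin rides over a sprung bolt (up to 10 N), which snaps up behind it near 0.268 and holds it. A lamp left at the bottom blocks it near 0.26; a raised lamp does not.
- shield_roof (a point): Centre of the top of the shield's clear roof, 66 mm above the bench (underside 60 mm), 136 mm (bay x) by 240 mm (bay y). A front skirt (at bay x -50 mm) and a left end wall hang from it to 6 mm above the bench; the right end is open and passes over the trays.
- shield_handle (a point): Middle of the top of the shield's black upright handle: a block 14 mm thick (along bay y), 46 mm wide (along bay x), standing 38 mm above the roof from z 66 to z 104 mm. It moves with the shield; it can be pushed on its left (+y) face or pinched.
- latch (a joint): Sprung latch bolt, m: 0 = up, grows to about 0.006 as it is pressed down by the shield's pin passing over, back under 0.001 when it has snapped behind the pin.
- lamp (a joint): Height (m) of the lamp carriage: 0 = bottom, where it starts (up to 0.008; it sinks back). A sprung pawl holds it at 0.020 (first notch) and 0.040 (top notch): lift a little past (0.043; hard stop 0.046), then let it settle. Lifting takes 4 to 11 N; let go between notches, it drops to the notch below.
- lamp_grip (a point): Point to grip on the lamp's T-handle: on its upright round stem, 12 mm in diameter, 17 mm below the underside of the round cap (28 mm in diameter, 6 mm thick). Grip from above, a finger on each side of the cap, under which the fingers also hook. 131 mm above the bench with the lamp at 0. The stem goes on 33 mm below it; 65 mm behind it is the mast post.
- tray_1: Casting tray (some of the three are absent): flat grey plate 64 mm (own x) by 48 mm (own y) by 10 mm, with a black upright comb across its middle, 8 mm thick (along own x), 40 mm wide (own y), its top 46 mm above the bench: pinch the comb along own x from above. Origin: centre of the underside, own z up. 0.22 kg, slides with about 1 to 2 N.
- tray_2: Casting tray like tray_1.
- tray_3: Casting tray like tray_1.
- timer: White countdown timer lying flat, 58 mm (own x) by 68 mm (own y) by 29 mm high; starts on the bay's field. Origin: centre of the underside. Grip across its 58 mm.
- timer_mat: Thin cork mat fixed on the bench at the left, 100 mm (own x) by 110 mm (own y), 3 mm thick. Origin: centre of the underside.
- start (a joint): Travel of the start button in m: 0 = released, 0.006 = fully down (about 5 N); springs back.
- start_top (a point): Centre of the top of the round start button (28 mm in diameter), 48 mm above the bench, on a grey switch box 60 x 66 x 30 mm at the right.
- petri: Bystander: stack of small dishes, 62 mm in diameter, 35 mm high, at the left. Origin: centre of the underside.
- bottle: Bystander: round bottle with a blue cap, 66 mm in diameter, 100 mm high, at the left beyond the rail's end. Origin: centre of the underside.
- calculator: Bystander: pocket calculator, 150 x 78 x 14 mm, lying at the left front. Origin: centre of the underside.

How it is judged:
By the outcome, as a careful person would: the job done as asked, in the order asked, and still so for the second after the job is handed in, with the robot touching nothing.
Of tray_1, tray_2, tray_3 only 2 to 3 are there at a start; the rules pass over those that are not, and their reading is None.
At some moment in a run one of tray_2, tray_3, timer may be knocked a few centimetres aside while the robot is not near it.
Once in a run the grip may slacken for a moment while it holds something.
It also fails if it takes over 208 s, if anything falls off the work surface, if the arm or the gripper's body presses on something with over 40 N, if the wrist force passes 120 N, or if a joint passes its speed limit or range.

## Robot

A 6-joint arm with a two-finger parallel gripper is mounted at the origin on a cart in front of the work surface, level with it; the furniture and walls round the work are solid. World frame = base frame: x ahead of the robot, y to its left, z up, the work surface at z = 0. Lengths are in m, angles in rad, forces in N, time in s.
With the tool pointing down it reaches from about 0.35 to 0.8 m from the base axis. Payload 7.3 kg.
Tool frame: the origin (TCP) lies on the centre line of the jaws, within the pads' length; the fingertips stand 11 mm ahead of it and the grasp point (between the pads) lies 8 mm behind it; z points along the fingers, y is the line along which they close (so a half turn about z gives the same grasp; the last joint's range is limited). The gripper opens to 85 mm and grips with 20 to 120 N. Pads are 22 mm wide; open, the fingers measure 114 mm over their backs; the gripper's body (76 mm by 85 mm) begins 54 mm behind the grasp point. The pads swing forward as they close: fully open they stand 13 mm farther back than shut.
Start: joints at [1.129, 0.342, 1.524, -0, 1.275, -0.146], TCP at [0.153, 0.502, 0.242] pointing down, gripper open.
Joint ranges: [-2.53, 2.53], [-0.77, 2.02], [0.04, 2.7], [-1, 4.14], [0.28, 2.66], [-3.11, 3.11]. Speed limits (rad/s): [2.57, 2.57, 3.14, 3.14, 3.14, 3.14].

## Interface

Orientations are given as a unit quaternion [x, y, z, w].
In Python, from workcell import reach, move_straight, movej, command_gripper, hold, solve_ik, read_state, get_image, camera_model, PlanningError, finish_job, search_frame, masks_of gives the robot as it stands. Calls block until the motion is done:
- reach(position, orientation): joint-space move of the TCP to a pose.
- move_straight(position, orientation=None, speed=0.15, max_force=None): straight line of the TCP; orientation=None keeps the orientation; speed is the mean speed in m/s. With max_force (N) it stops when the force on the tool has changed by that much, and returns True; else False.
- movej(angles): joint-space move.
- command_gripper(opening, force=None): finger opening in m; force is the grip in N (None keeps the last); returns when the fingers have stopped.
- hold(seconds).
- solve_ik(position, orientation): joint angles nearest the present ones, or None.
- read_state(): the state.
- get_image(name): name is "scene" or "top" or "wrist"; returns (picture, depth): 480x640x3 uint8, red, green, blue; 480x640 float32, m along the optical axis (not along the pixel's ray), 0 where there is no reading.
- camera_model(name): a dict with "K" (3x3 intrinsics, pixels), "R" (3x3) and "t" (3): a world point X has camera coordinates R X + t; the wrist camera has in their place "tool_from_camera" (4x4, takes a point from camera to tool coordinates, whose origin is the TCP and whose axes are the flange's). Camera axes: x right, y down, z forward; pixel columns grow to the right and rows downward; lengths in m; the calibration is good to about 2 mm. A picture is of the moment at which its call begins: read the wrist's pose just before it. camera_model takes no time and is no camera call.
A pose or a line that the arm cannot do raises PlanningError and nothing moves.
- finish_job(): hands the job in; it is judged then, once.
Trained networks look in the newest picture that a camera, given by its name, has taken for a name from the list of things; names that differ only in an ending like _2 or _b are one class to them, and where a whole thing is asked for, a point or a joint stands for the part that bears it (a point fixed in the world has none). Each returns a list of dicts, best first, with "confidence" (0 to 1); they miss things now and then, are a little off and sometimes report something else, mostly with a low value. They report only what shows in the picture. A call takes as long as a camera call.
- search_frame(name, camera): "rect" ([left, top, right, bottom] in pixels, round what is visible of it).
- masks_of(name, camera): "mask" (480x640 bool, what is visible of it) and "rect" ([left, top, right, bottom] in pixels, round what is visible of it).
The state is a dict: "time_s": time; "joint_positions": joint angles; "dq": joint speeds; "tau": joint torques, N m; "eef_pos": TCP position; "eef_rot": TCP orientation; "contact_force": force on the tool from outside, world axes, zero at the start; "torque": the same for the moment, N m; "grip_width": finger opening in m; "grip_force": force on a finger pad.
Only numpy, scipy, OpenCV 4.12 (cv2) and the standard library are available. Lean on these libraries where they do the work, as an engineer would, in place of code of your own. Each camera call takes 0.05 s, during which the arm holds its last target. There are 200 camera calls.

## Working session

There is one attempt and no reset: what is moved stays moved. The work goes in short steps, each a Python script; the robot and the scene stay as the last script left them, time stands still between calls to the robot, and variables do not carry over. Pictures are saved under pics/ and viewed, at most 14 in all, crops included, and the job is handed in when it is done.

```bash
mkdir -p pics; ls; cat > h.py <<'E'
import numpy as np, cv2
from workcell import *
from scipy.spatial.transform import Rotation as Rot
def save(name,fn):
    p,d=get_image(name); cv2.imwrite('pics/'+fn,cv2.cvtColor(p,cv2.COLOR_RGB2BGR)); np.save('pics/'+fn+'.npy',d); return p,d
def cam(name):
    m=camera_model(name); K=np.array(m['K'])
    if name!='wrist': return K,np.array(m['R']),np.array(m['t'])
    s=read_state(); T=np.eye(4); T[:3,:3]=Rot.from_quat(s['eef_rot']).as_matrix(); T[:3,3]=s['eef_pos']
    M=np.linalg.inv(T@np.array(m['tool_from_camera'])); return K,M[:3,:3],M[:3,3]
def cloud(name,d):
    K,R,t=cam(name); v,u=np.mgrid[:480,:640]
    P=np.stack([(u-K[0,2])/K[0,0]*d,(v-K[1,2])/K[1,1]*d,d],-1)
    X=(P-t)@R; X[d<=0]=np.nan; return X
def proj(name,X):
    K,R,t=cam(name); p=(np.atleast_2d(X)@R.T+t)@K.T; return p[:,:2]/p[:,2:]
def down(yaw): # tool z down, tool y (closing) at angle yaw from world y... closing dir = (sin,-cos)
    return Rot.from_matrix(np.array([[np.cos(yaw),np.sin(yaw),0],[np.sin(yaw),-np.cos(yaw),0],[0,0,-1]]).astype(float)).as_quat()
E
python3 - <<'E'
from h import *
for c in ['scene','top']:
    p,d=save(c,c+'0.png'); X=cloud(c,d); K,R,t=cam(c); print(c,-R.T@t)
    for n in ['bay','shield','shield_handle','lamp','lamp_grip','tray_1','timer','timer_mat','start','petri','bottle','calculator']:
        try: L=masks_of(n,c)
        except Exception as e: print(n,e); continue
        for r in L[:4]:
            if r['confidence']<.3: continue
            q=X[r['mask']]; print(n,round(r['confidence'],2),np.round(r['rect']),np.round(np.nanmedian(q,0),3),np.round(np.nanpercentile(q[:,2],95),3))
s=read_state(); print(s['eef_pos'],s['eef_rot'],s['time_s'])
E
```

```text
pics
workcell.py
scene [-0.31072382 -0.99181912  1.02140413]
bay 0.65 [284. 218. 466. 387.] [ 0.54  -0.135  0.049] 0.11
shield 0.62 [286. 218. 367. 283.] [0.539 0.151 0.068] 0.08
shield_handle 0.71 [285. 217. 373. 289.] [0.539 0.148 0.068] 0.079
shield_handle 0.33 [244. 216. 262. 237.] [0.466 0.413 0.032] 0.039
lamp 0.75 [406. 303. 451. 349.] [ 0.551 -0.292  0.081] 0.155
lamp_grip 0.57 [407. 298. 454. 351.] [ 0.55  -0.309  0.081] 0.155
tray_1 0.91 [287. 278. 319. 304.] [0.421 0.068 0.014] 0.047
tray_1 0.83 [345. 340. 378. 366.] [ 0.401 -0.214  0.014] 0.048
tray_1 0.67 [314. 303. 341. 324.] [ 0.424 -0.051  0.015] 0.047
timer 0.75 [346. 288. 375. 311.] [ 0.529 -0.05   0.024] 0.031
timer_mat 0.91 [230. 252. 272. 281.] [0.38  0.274 0.005] 0.009
timer_mat 0.58 [266. 184. 288. 219.] [0.601 0.465 0.057] 0.099
start 0.6 [408. 304. 455. 352.] [ 0.55  -0.312  0.081] 0.155
start 0.5 [402. 374. 415. 387.] [ 0.406 -0.358  0.053] 0.057
petri 0.55 [243. 219. 265. 236.] [0.469 0.414 0.025] 0.039
petri 0.46 [407. 300. 455. 352.] [ 0.55  -0.31   0.081] 0.155
petri 0.43 [288. 218. 470. 388.] [ 0.54  -0
[... 632 characters left out ...]
5. 188. 500. 239.] [ 0.559 -0.28   0.077] 0.152
tray_1 0.9 [419. 254. 441. 283.] [ 0.403 -0.203  0.01 ] 0.045
tray_1 0.58 [356. 252. 382. 275.] [ 0.425 -0.042  0.01 ] 0.046
tray_1 0.58 [310. 249. 329. 277.] [0.421 0.077 0.011] 0.046
timer 0.9 [356. 210. 375. 238.] [ 0.531 -0.037  0.023] 0.031
timer_mat 0.88 [218. 263. 265. 307.] [0.374 0.281 0.003] 0.007
timer_mat 0.45 [234. 180. 340. 241.] [0.558 0.162 0.066] 0.07
start 0.45 [489. 265. 498. 274.] [ 0.405 -0.351  0.05 ] 0.054
petri 0.56 [174. 241. 198. 259.] [0.465 0.421 0.033] 0.037
bottle 0.72 [140. 178. 178. 208.] [0.601 0.472 0.075] 0.099
[0.1530199  0.50223801 0.24232608] [1.47354117e-01 9.89083798e-01 6.33872489e-05 1.17975605e-05] 1.3
```

```bash
python3 - <<'E'
import cv2
a=cv2.imread('pics/top0.png')[165:320,130:525]; cv2.imwrite('pics/v1.png',cv2.resize(a,None,fx=2,fy=2,interpolation=cv2.INTER_CUBIC))
a=cv2.imread('pics/scene0.png')[170:400,180:480]; cv2.imwrite('pics/v2.png',cv2.resize(a,None,fx=2.6,fy=2.6,interpolation=cv2.INTER_CUBIC))
E
```

```text
(no output)
```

View pics/v1.png

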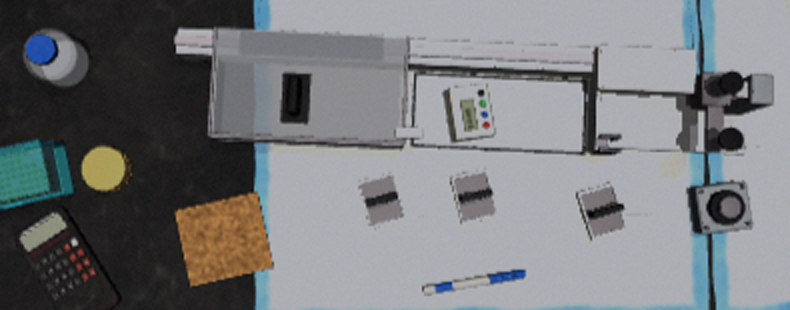

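View pics/v2.png

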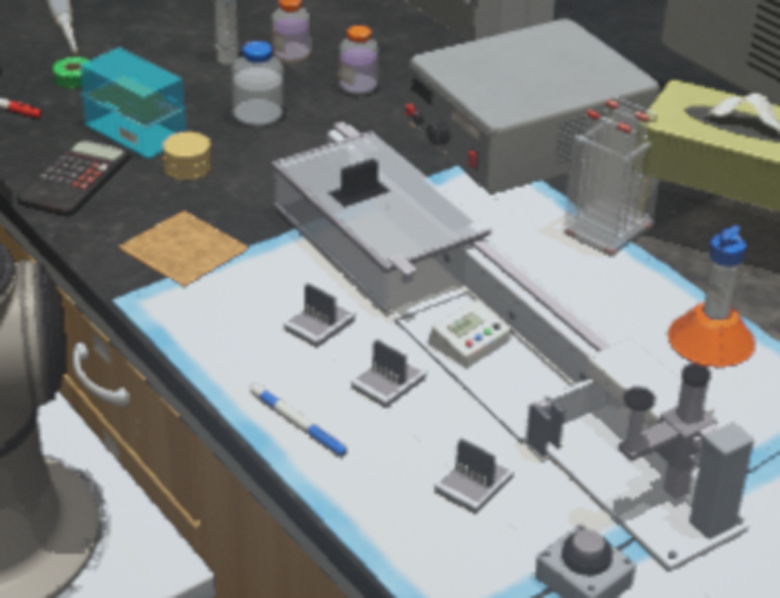

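```bash
python3 - <<'E'
from h import *
print(np.round(camera_model('wrist')['tool_from_camera'],3), camera_model('wrist')['K'])
q=[0,1,0,0]
from workcell import *
for i,(x,y) in enumerate([(0.42,0.02),(0.42,-0.2)]):
    for yaw in (0,np.pi):
        j=solve_ik([x,y,0.36],down(yaw)); print(yaw,j)
reach([0.42,0.02,.36],down(np.pi)); p,d=save('wrist','w0.png'); np.savez('pics/w0.npz',X=cloud('wrist',d)); print(read_state()['time_s'])
for n in ['tray_1','timer','timer_mat']:
    for r in masks_of(n,'wrist'): print(n,r['confidence'],r['rect'])
reach([0.42,-0.2,.36],down(np.pi)); p,d=save('wrist','w1.png'); np.savez('pics/w1.npz',X=cloud('wrist',d)); print(read_state()['time_s'])
for n in ['tray_1','start','lamp','shield']:
    for r in masks_of(n,'wrist'): print(n,r['confidence'],r['rect'])
E
```

```text
[[ 0.001 -0.963 -0.271  0.068]
 [ 1.     0.001 -0.    -0.001]
 [ 0.    -0.271  0.963 -0.131]
 [ 0.     0.     0.     1.   ]] [[337.89603114   0.         318.44602446]
 [  0.         337.89603114 245.48986364]
 [  0.           0.           1.        ]]
0 [-1.35130702e-01  7.24665844e-02  1.54795149e+00 -4.44089210e-16
  1.52117457e+00  1.43566563e+00]
3.141592653589793 [-1.35130702e-01  7.24665844e-02  1.54795149e+00 -4.44089210e-16
  1.52117457e+00 -1.70592703e+00]
0 [-6.09401263e-01  1.61062322e-01  1.44551154e+00 -4.44089210e-16
  1.53501880e+00  9.61395064e-01]
3.141592653589793 [-6.09401263e-01  1.61062322e-01  1.44551154e+00 -4.44089210e-16
  1.53501880e+00 -2.18019759e+00]
3.375
tray_1 0.97 [334.8, 179.7, 375.8, 229.4]
tray_1 0.63 [252.3, 182.5, 294.7, 229.6]
tray_1 0.6 [132.7, 161.3, 183.0, 216.9]
timer 0.57 [257.8, 252.9, 302.6, 300.6]
timer 0.41 [148.8, 253.5, 163.3, 263.1]
timer_mat 0.94 [458.4, 128.0, 545.0, 214.8]
4.4583
tray_1 0.78 [409.0, 177.8, 448.4, 229.1]
tray_1 0.68 [291.3, 161.9, 333.0, 216.4]
tray_1 0.61 [490.6, 176.4, 539.6, 228.2]
start 0.82 [190.7, 184.1, 211.7, 206.0]
start 0.38 [482.0, 248.7, 640.0, 359.8]
lamp 0.89 [193.1, 249.7, 328.2, 341.3]
shield 0.79 [485.3, 250.1, 640.0, 357.2]
shield 0.3 [616.7, 139.7, 639.3, 213.0]
```

```bash
cat >> h.py <<'E'
def ortho(name,img,R,t,K,x0,x1,y0,y1,s,z=0.):
    # output: up=+x, left=+y ; s px per m
    W=int((y1-y0)*s);H=int((x1-x0)*s)
    # out px (u,v)-> X=(x1-v/s, y1-u/s, z)
    M=K@np.column_stack([R@[0,-1/s,0],R@[-1/s,0,0],R@np.array([x1,y1,z])+t])
    return cv2.warpPerspective(img,M,(W,H),flags=cv2.INTER_CUBIC|cv2.WARP_INVERSE_MAP)
E
python3 - <<'E'
from h import *
m=camera_model('wrist'); K=np.array(m['K'])
o=[]
for i,(y,r) in enumerate([(0.02,(-.08,.15)),(-.2,(-.41,-.08))]):
    T=np.eye(4);T[:3,:3]=Rot.from_quat(down(np.pi)).as_matrix();T[:3,3]=[.42,y,.36]
    M=np.linalg.inv(T@np.array(m['tool_from_camera']))
    np.savez(f'pics/c{i}.npz',R=M[:3,:3],t=M[:3,3])
    a=cv2.imread(f'pics/w{i}.png'); o.append(ortho('wrist',a,M[:3,:3],M[:3,3],K,.35,.64,*r,1400))
im=np.hstack(o); cv2.imwrite('pics/v3.png',im); print(im.shape,read_state()['eef_pos'],read_state()['joint_positions'])
E
```

```text
(406, 783, 3) [ 0.42030061 -0.1988401   0.36023226] [-6.07059077e-01  1.60294933e-01  1.44582860e+00  1.62673454e-04
  1.53507453e+00 -2.17984428e+00]
```

View pics/v3.png

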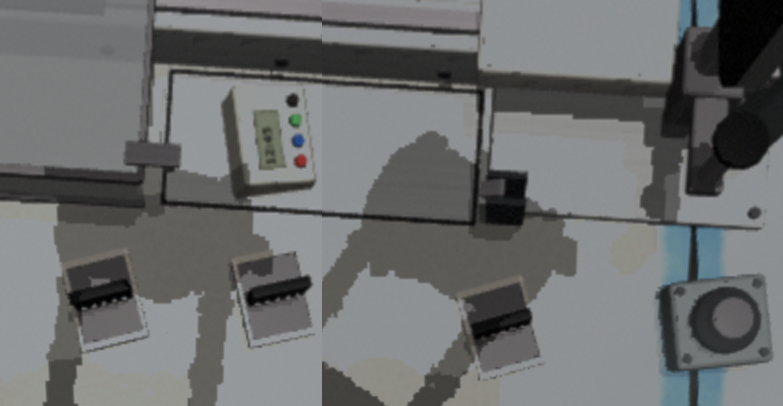

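```bash
python3 - <<'E'
from h import *
def mar(P):
    r=cv2.minAreaRect((P[:,:2]*1000).astype(np.float32)); return np.round(np.array(r[0])/1000,4),np.round(r[1],1),round(r[2],1)
c,s=np.cos(-.0625),np.sin(-.0625); Rb=np.array([[c,-s],[s,c]]); o=np.array([.5353,-.066])
Xs=[np.load('pics/w0.npz')['X'],np.load('pics/w1.npz')['X']]
K,R,t=cam('top'); Xt=cloud('top',np.load('pics/top0.png.npy'))
for nm,X in zip(['w0','w1','top'],Xs+[Xt]):
    P=X.reshape(-1,3); P=P[~np.isnan(P[:,0])]; B=np.c_[(P[:,:2]-o)@Rb,P[:,2]]
    print(nm,'bench z',np.round(np.median(P[np.abs(P[:,2])<.006][:,2]),4))
    def sel(x0,x1,y0,y1,z0,z1,f=P):
        m=(f[:,0]>x0)&(f[:,0]<x1)&(f[:,1]>y0)&(f[:,1]<y1)&(f[:,2]>z0)&(f[:,2]<z1); return P[m],B[m]
    for n,a in dict(tray1=(.37,.47,.03,.13,.007,.016),tray1c=(.37,.47,.03,.13,.040,.05),tray2=(.37,.47,-.09,.01,.007,.016),tray2c=(.37,.47,-.09,.01,.040,.05),
      tray3=(.34,.46,-.255,-.155,.007,.016),tray3c=(.34,.46,-.255,-.155,.04,.05),timer=(.47,.58,-.1,.0,.026,.034),button=(.35,.46,-.4,-.3,.045,.054),box=(.35,.46,-.4,-.3,.027,.034),
      cap=(.44,.52,-.36,-.29,.146,.165),handle=(.45,.65,.08,.27,.096,.11),mat=(.29,.45,.2,.36,.0015,.006)).items():
        p,b=sel(*a)
        if len(p)>15: print(n,len(p),*mar(p),np.round(np.median(p[:,2]),4))
    for n,a in dict(rail=(.03,.11,-.1,.08,.045,.06),mast=(.01,.06,-.29,-.23,.14,.16),lamphead=(-.05,.1,-.24,-.1,.07,.09),capb=(-.08,-.01,-.29,-.23,.146,.165),endwall=(-.02,.03,-.15,-.12,.04,.056)).items():
        p,b=sel(*a,f=B)
        if len(b)>10: print(' bay',n,len(b),*mar(b),np.round(np.median(b[:,2]),4), np.round(b.min(0),3),np.round(b.max(0),3))
E
```

```text
w0 bench z -0.0011
tray1 1220 [0.4246 0.0752] [64.5 48.1] 13.9 0.0099
tray1c 195 [0.4245 0.0751] [ 8.5 39.7] 14.7 0.0452
tray2 1249 [ 0.4274 -0.0434] [64.1 48.1] 12.3 0.0099
tray2c 190 [ 0.4273 -0.0435] [ 8.  39.9] 12.2 0.0453
tray3 1395 [ 0.4057 -0.206 ] [64.  49.3] 16.2 0.0099
tray3c 197 [ 0.4054 -0.2055] [ 7.9 40.7] 15.8 0.0455
timer 487 [ 0.5335 -0.0309] [66.8 29.9] 7.8 0.0275
button 413 [ 0.4075 -0.3535] [26.8 27.8] 4.1 0.0512
box 1092 [ 0.4073 -0.3538] [59.2 66.6] 5.8 0.0294
cap 280 [ 0.4829 -0.3147] [13.2 26.7] 83.5 0.153
handle 92 [0.5331 0.182 ] [17.7 10.6] 46.4 0.1024
mat 4776 [0.3576 0.2604] [148.6 139.8] 11.3 0.0026
 bay rail 1936 [0.0672 0.0117] [136.5  33.7] 89.8 0.0503 [ 0.05  -0.056  0.045] [0.084 0.08  0.058]
 bay mast 511 [ 0.0282 -0.2584] [25.3 26.6] 86.5 0.1511 [ 0.015 -0.272  0.14 ] [ 0.041 -0.246  0.153]
 bay lamphead 3146 [ 0.0526 -0.1811] [117.7  55.2] 89.9 0.0763 [ 0.025 -0.24   0.07 ] [ 0.08  -0.122  0.079]
 bay capb 280 [-0.0367 -0.2514] [13.2 26.7] 87.0 0.153 [-0.05  -0.259  0.147] [-0.024 -0.245  0.155]
 bay endwall 214 [ 0.0057 -0.1385] [49.5 25.7] 3.9 0
[... 1544 characters left out ...]
047 -0.3527] [58.9 65.6] 5.7 0.0298
cap 125 [ 0.4792 -0.3217] [26.9 26.3] 67.8 0.1529
handle 111 [0.5476 0.1788] [14. 44.] 84.1 0.1023
mat 1259 [0.3699 0.28  ] [158.9 158.3] 0.3 0.0031
 bay rail 908 [ 0.0642 -0.0105] [178.6  33.5] 89.8 0.0512 [ 0.047 -0.1    0.045] [0.081 0.079 0.06 ]
 bay mast 108 [ 0.0254 -0.2594] [23.5 26.1] 3.6 0.1515 [ 0.014 -0.272  0.141] [ 0.037 -0.246  0.157]
 bay lamphead 1081 [ 0.049  -0.1811] [118.6  59.3] 88.9 0.0761 [ 0.018 -0.24   0.07 ] [ 0.078 -0.122  0.088]
 bay capb 125 [-0.04   -0.2587] [26.9 26.3] 71.4 0.1529 [-0.053 -0.273  0.147] [-0.027 -0.245  0.157]
 bay endwall 51 [ 0.0015 -0.1292] [42.6  4.7] 1.0 0.0484 [-0.02  -0.132  0.04 ] [ 0.023 -0.127  0.055]
```

```bash
cat >> h.py <<'E'
psi=-.0625; O=np.array([.5342,-.0645])
def b2w(x,y): c,s=np.cos(psi),np.sin(psi); return np.array([O[0]+c*x-s*y,O[1]+s*x+c*y])
def best(pos,yaws):
    # grasp yaw choices, take the one with least |j6|
    L=[(abs(j[5]),y) for y in yaws for j in [solve_ik(list(pos),down(y))] if j is not None]
    return min(L)[1]
def mar(P):
    r=cv2.minAreaRect((np.asarray(P)[:,:2]*1000).astype(np.float32)); return np.round(np.array(r[0])/1000,4),np.round(r[1],1),round(r[2],1)
E
python3 - <<'E'
from h import *
for f in ['w0','w1']:
    P=np.load(f'pics/{f}.npz')['X'].reshape(-1,3)
    for z0 in (.012,.018,.022):
        m=(P[:,0]>.48)&(P[:,0]<.578)&(P[:,1]>-.12)&(P[:,1]<.015)&(P[:,2]>z0)&(P[:,2]<.036); print(f,z0,m.sum(),*mar(P[m]))
    
P=cloud('top',np.load('pics/top0.png.npy'))
Pf=P.reshape(-1,3);m=(Pf[:,0]>.48)&(Pf[:,0]<.575)&(Pf[:,1]>-.12)&(Pf[:,1]<.015)&(Pf[:,2]>.02)&(Pf[:,2]<.036); print('top',m.sum(),*mar(Pf[m]))
save('top','t2.png')
r=masks_of('timer_mat','top')[0]; print(r['confidence'],*mar(P[r['mask']]))
for r in masks_of('timer','top')[:1]: print(r['confidence'],*mar(P[r['mask']]))
for yaw in (7.5,187.5): print(solve_ik([.534,-.042,.1],down(np.radians(yaw))))
for yaw in (7.5,187.5): print(solve_ik([.377,.28,.1],down(np.radians(yaw))))
E
```

```text
w0 0.012 1628 [ 0.5344 -0.04  ] [67.4 55.6] 7.7
w0 0.018 1451 [ 0.5344 -0.0398] [67.3 52.6] 7.7
w0 0.022 1049 [ 0.5342 -0.0383] [67.3 46.6] 7.9
w1 0.012 1645 [ 0.5343 -0.0407] [68.  54.4] 7.8
w1 0.018 1455 [ 0.5341 -0.0408] [67.6 50.7] 6.5
w1 0.022 1045 [ 0.5341 -0.0389] [67.5 44.9] 7.3
top 441 [ 0.5321 -0.039 ] [68.1 51.6] 8.0
0.57 [0.3743 0.2799] [ 99.5 107.1] 13.5
0.83 [ 0.5332 -0.0379] [71.6 56.3] 8.2
[-2.21608864e-01  5.16882374e-01  1.68126608e+00 -4.44089210e-16
  9.43444195e-01  1.21828777e+00]
[-2.21608864e-01  5.16882374e-01  1.68126608e+00 -4.44089210e-16
  9.43444195e-01 -1.92330488e+00]
[ 4.75400074e-01  4.18944293e-01  1.86233105e+00 -4.44089210e-16
  8.60317314e-01  1.91529671e+00]
[ 4.75400074e-01  4.18944293e-01  1.86233105e+00 -4.44089210e-16
  8.60317314e-01 -1.22629595e+00]
```

```bash
python3 - <<'E'
from h import *
a=np.radians(187.7); q=down(a)
command_gripper(.072,40)
reach([.5344,-.0405,.09],q)
print(move_straight([.5344,-.0405,.014],q,.1,15), read_state()['eef_pos'])
command_gripper(.03,60); s=read_state(); print(s['grip_width'],s['grip_force'])
print(move_straight([.5344,-.0405,.09],q,.08)); s=read_state(); print(s['grip_width'],s['grip_force'],s['contact_force'])
am=np.radians(193.5); m=[.3765,.2795]
reach([*m,.13],down(am)); s=read_state(); print(s['grip_width'],s['grip_force'],s['time_s'])
save('top','t3.png'); 
print(move_straight([*m,.0165],down(am),.08,6), read_state()['eef_pos'])
s=read_state(); print(s['grip_width'],s['grip_force'],s['contact_force'])
command_gripper(.075); hold(.2)
move_straight([*m,.1],None,.15)
reach([.42,.2,.3],down(np.pi)); save('wrist','w2.png'); print(read_state()['time_s'])
P=cloud('wrist',np.load('pics/w2.png.npy')).reshape(-1,3)
i=(abs(P[:,0]-m[0])<.09)&(abs(P[:,1]-m[1])<.09)&(P[:,2]>.012)&(P[:,2]<.05); print(i.sum(),*mar(P[i]),np.nanmax(P[i,2]))
E
```

```text
False [ 0.53486808 -0.04069509  0.01455603]
0.05384574588622576 61.96010850020684
False
0.053291121374054895 61.623645345680416 [-0.30357341 -0.08401726 -0.35244249]
0.05333167793338929 63.96605069981888 10.0417
True [0.37612243 0.27929971 0.01852608]
0.05326277679229451 65.27792552718893 [-0.4949289  -0.40803341  5.64462259]
13.575
2744 [0.3759 0.278 ] [68.2 56.3] 14.0 0.03413187554250617
```

View pics/w2.png

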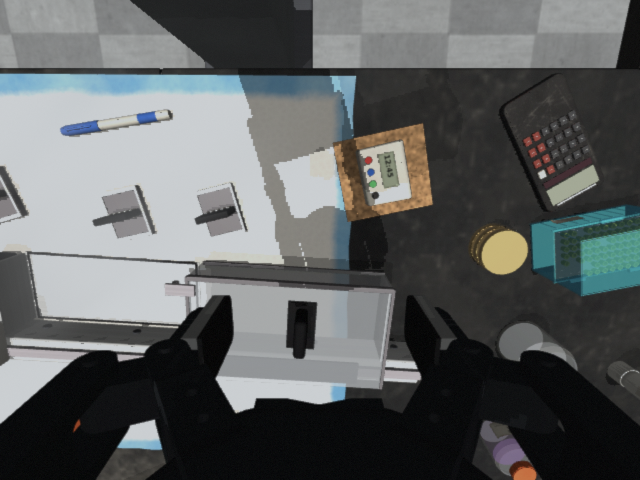

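The timer (≈385,170) lies flat and wholly inside the cork mat; the trays have not moved. Next is the lamp.

```bash
python3 - <<'E'
from h import *
g=np.array([.4823,-.3222])
yaw=best([*g,.2],[psi,psi+np.pi]); q=down(yaw)
command_gripper(.06,60)
reach([*g,.23],q)
print(move_straight([*g,.123],q,.1,12), read_state()['eef_pos'])
command_gripper(.0,80); s=read_state(); print(s['grip_width'],s['grip_force'])
p0=np.array(s['eef_pos']); z0=p0[2]
for dz in (.02,.035,.044,.0455):
    st=move_straight([*g,.123+dz],q,.04,35); s=read_state(); print(dz,st,s['eef_pos'],s['contact_force'],s['grip_width'])
    if st: break
hold(.2)
move_straight([*g,s['eef_pos'][2]-.006],q,.02); s=read_state(); print(s['eef_pos'],s['contact_force'])
command_gripper(.06); hold(.3); s=read_state(); print(s['contact_force'])
move_straight([*g,.27],q,.15)
reach([.42,-.2,.36],down(np.pi)); save('wrist','w3.png'); X=cloud('wrist',np.load('pics/w3.png.npy')).reshape(-1,3); print(read_state()['time_s'])
B=(X[:,:2]-b2w(.05,-.18))
i=(abs(B)<.02).all(1); print('head top',np.nanmedian(X[i,2]))
i=(abs(X[:,:2]-g)<.02).all(1)&(X[:,2]>.14); print('cap',np.median(X[i,2]),i.sum())
E
```

```text
False [ 0.48264548 -0.32248774  0.12368695]
0.021126307920603153 154.80674386024475
0.02 True [ 0.48201364 -0.32240932  0.13324851] [ 4.33836287 -2.64435074 -6.80939972] 0.021115978690639504
[ 0.48206987 -0.32242857  0.12659222] [ 1.97227205 -5.14579499 -7.70804163]
[ 0.54714806 -0.4657546  -0.26917766]
23.0417
head top 0.07612699650106325
cap 0.15342457361480974 519
```

```bash
python3 - <<'E'
from h import *
g=np.array([.4823,-.3222])
yaw=best([*g,.2],[psi,psi+np.pi]); q=down(yaw); print(yaw)
reach([*g,.23],q)
move_straight([*g,.123],q,.12,12)
for w in (.03,.024,.018,.012):
    command_gripper(w,25); s=read_state(); print(w,s['grip_width'],s['grip_force'],s['contact_force'],s['eef_pos'])
save('scene','s4.png'); save('wrist','w4.png')
a=cv2.resize(cv2.imread('pics/s4.png')[270:390,370:490],(480,480),interpolation=cv2.INTER_CUBIC)
cv2.imwrite('pics/v4.png',np.hstack([a,cv2.imread('pics/w4.png')[:, 180:500]]))
E
```

```text
-0.0625
0.03 0.030115740264118226 0.0 [ 0.54020857  0.15413076 -0.33325276] [ 0.48236225 -0.32225264  0.12324566]
0.024 0.025864692179518874 24.345315098762512 [-0.37968282 -0.40397721  2.24126102] [ 0.48236    -0.32237314  0.12329454]
0.018 0.0255100508230337 24.27476853132248 [-0.87189003 -0.55375915  2.93190957] [ 0.48235589 -0.3223494   0.12326526]
0.012 0.025372538360319285 24.2143714427948 [-1.86635908 -0.27969562  4.9184651 ] [ 0.48235728 -0.32232992  0.12322705]
```

View pics/v4.png

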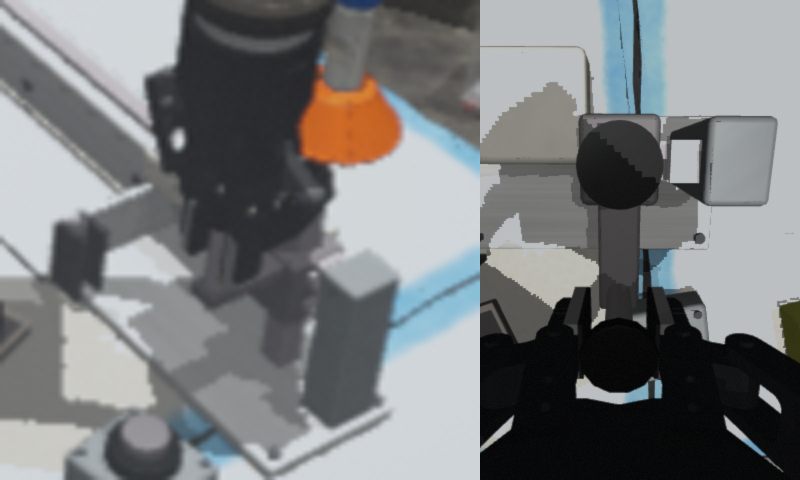

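The picture shows the pads squeezing the cap's edge (about 25 mm) instead of the stem, so I need to grip lower.

```bash
python3 - <<'E'
from h import *
g=np.array([.4823,-.3222]); q=down(psi)
command_gripper(.06,60)
print(move_straight([*g,.1135],q,.05,8), read_state()['eef_pos'])
command_gripper(.005,60); s=read_state(); print(s['grip_width'],s['grip_force'],s['contact_force'],s['eef_pos'])
if s['grip_width']<.015:
    z0=s['eef_pos'][2]
    for dz in (.02,.035,.044):
        st=move_straight([*g,z0+dz],q,.04,35); s=read_state(); print(dz,st,s['eef_pos'],s['contact_force'],s['grip_width'],s['grip_force'])
        if st: break
    save('wrist','w5.png')
    P=cloud('wrist',np.load('pics/w5.png.npy')).reshape(-1,3)
    i=(abs(P[:,:2]-b2w(.05,-.18))<.02).all(1); print('head top',np.nanmedian(P[i,2]),i.sum())
E
```

```text
False [ 0.48201126 -0.32194106  0.11284561]
0.020599348938011065 54.09817099571228 [-0.53564985  0.09594432  2.00068505] [ 0.48235843 -0.32234195  0.11381938]
```

```bash
python3 - <<'E'
from h import *
s=read_state(); print(s['grip_width'],s['grip_force'])
p,d=save('wrist','w6.png'); X=cloud('wrist',d)
g=[.4823,-.3222]
a=cv2.imread('pics/w6.png')[270:420,240:400]
zz=np.nan_to_num(X[270:420,240:400,2]); zc=cv2.applyColorMap(np.clip((zz-.09)/.12*255,0,255).astype(np.uint8),cv2.COLORMAP_JET)
b=np.clip(a.astype(float)*2.5,0,255).astype(np.uint8)
cv2.imwrite('pics/v5.png',cv2.resize(np.hstack([b,zc]),None,fx=2.4,fy=2.4))
print(np.round(zz[40:130:8,0:160:12],3))
E
```

```text
0.020599348938011065 54.09817099571228
[[-0.001 -0.001  0.12   0.13   0.128  0.097  0.117  0.117  0.097  0.13
   0.129  0.121  0.025  0.026]
 [-0.001 -0.001  0.129  0.136  0.136 -0.001  0.124  0.125  0.026  0.136
   0.135  0.129  0.03   0.031]
 [-0.002  0.142  0.146  0.144  0.14   0.     0.13   0.13   0.029  0.141
   0.143  0.145  0.144  0.03 ]
 [-0.001  0.149  0.149  0.149  0.138 -0.     0.15   0.15   0.03   0.14
   0.149  0.148  0.148  0.03 ]
 [ 0.145  0.154  0.154  0.153  0.14   0.152  0.153  0.154  0.152  0.14
   0.     0.153  0.153  0.145]
 [ 0.157  0.158  0.158  0.156  0.153  0.153  0.153  0.155  0.153  0.153
   0.157  0.157  0.157  0.157]
 [ 0.168  0.169  0.169  0.169  0.153  0.154  0.155  0.153  0.155  0.152
   0.168  0.169  0.169  0.168]
 [ 0.172  0.173  0.172  0.173  0.154  0.154  0.154  0.154  0.154  0.155
   0.173  0.172  0.172  0.173]
 [ 0.176  0.175  0.175  0.175  0.153  0.153  0.153  0.153  0.154  0.154
   0.174  0.174  0.175  0.176]
 [ 0.178  0.177  0.178  0.178  0.153  0.154  0.154  0.154  0.153  0.154
   0.178  0.177  0.176  0.179]
 [ 0.181  0.182  0.181  0.18   0.153  0.153  0.154  0.154  0.153  0.154
   0.181  0.181  0.181  0.181]
 [ 0.183  0.183  0.184  0.184  0.154  0.154  0.153  0.153  0.154  0.155
   0.184  0.185  0.184  0.184]]
```

View pics/v5.png

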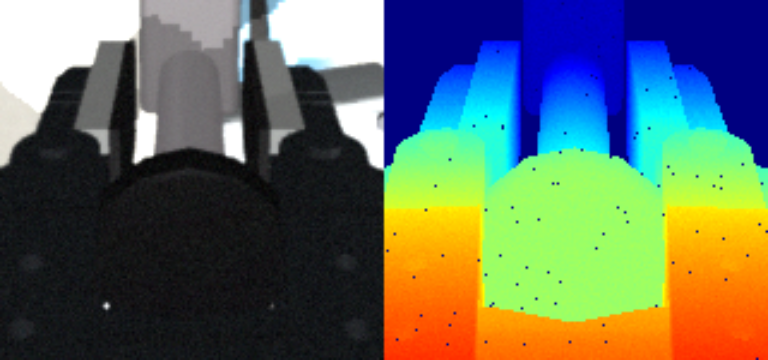

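Finger links touch the cap rim while the pads (opening 20.6 mm) sit under the cap, so they can hook it. I'll lift gently in small steps and watch the force.

```bash
python3 - <<'E'
from h import *
g=np.array([.4823,-.3222]); q=down(psi)
z0=.1138
for dz in (.004,.008,.012,.016,.020,.024):
    st=move_straight([*g,z0+dz],q,.02,30); s=read_state(); print(dz,st,np.round(s['eef_pos'],4),np.round(s['contact_force'],1),round(s['grip_width'],4),s['grip_force'])
    if st: break
p,d=save('wrist','w7.png'); X=cloud('wrist',d).reshape(-1,3)
i=(abs(X[:,:2]-b2w(.05,-.18))<.02).all(1); print('head top',np.nanmedian(X[i,2]),i.sum())
i=(abs(X[:,:2]-g)<.008).all(1)&(X[:,2]>.14); print('cap',np.median(X[i,2]),i.sum())
print(s['time_s'])
E
```

```text
0.004 False [ 0.4823 -0.3223  0.1175] [ 1.1 -2.6 -4.4] 0.0203 57.756226658821106
0.008 False [ 0.4823 -0.3223  0.1217] [ 1.4 -4.1 -5.8] 0.02 58.613982796669006
0.012 False [ 0.4823 -0.3222  0.1257] [ 2.4 -3.7 -7.5] 0.0205 59.58816647529602
0.016 False [ 0.4824 -0.3223  0.1313] [-1.4 -0.1  4.4] 0.0204 54.90154266357422
0.02 False [ 0.4823 -0.3223  0.1337] [-0.1 -1.8 -2.4] 0.0201 56.83930456638336
0.024 False [ 0.4823 -0.3222  0.1377] [ 1.1 -4.7 -4.1] 0.0204 57.95493721961975
head top 0.1002084671178956 7814
cap 0.1770420221496337 2783
31.2583
```

```bash
python3 - <<'E'
from h import *
g=np.array([.4823,-.3222]); q=down(psi)
z0=.1138
def lampz(fn):
    p,d=save('wrist',fn); X=cloud('wrist',d).reshape(-1,3)
    i=(abs(X[:,:2]-b2w(.05,-.18))<.02).all(1); return np.nanmedian(X[i,2])
for dz in (.03,.035,.040,.0425,.0445):
    st=move_straight([*g,z0+dz],q,.02,30); s=read_state(); print(dz,st,np.round(s['eef_pos'],4),np.round(s['contact_force'],1),round(s['grip_width'],4),s['grip_force'])
    if st: break
print('head',lampz('w8.png'))
hold(.2); move_straight([*g,read_state()['eef_pos'][2]-.005],q,.02); print(read_state()['contact_force'],lampz('w9.png'))
E
```

```text
0.03 False [ 0.4822 -0.3222  0.1434] [ 1.7 -4.7 -7.9] 0.0202 59.4826340675354
0.035 False [ 0.4824 -0.3223  0.1497] [-1.  -2.8 -0.8] 0.0201 56.380906105041504
0.04 False [ 0.4823 -0.3222  0.1539] [ 1.  -4.7 -3.7] 0.0203 57.406434416770935
0.0425 False [ 0.4823 -0.3222  0.1563] [ 0.3 -4.1 -3.8] 0.0201 57.440577149391174
0.0445 False [ 0.4823 -0.3222  0.1583] [ 1.3 -3.9 -4.4] 0.0202 57.444207072257996
head 0.12072153204013214
[-1.10492729 -3.75517737  0.41813018] 0.11596202648317991
```

```bash
cat >> h.py <<'E'
def trays(X):
    """comb tops (z .040-.05) and plates outside known furniture: list of (centre, yaw_deg of own x, plate size)"""
    P=X.reshape(-1,3); P=P[(P[:,2]>.0415)&(P[:,2]<.049)&(P[:,0]>.33)&(P[:,0]<.585)]
    q=np.c_[(P[:,0]-.3)*1000,(P[:,1]+.5)*1000].astype(int); im=np.zeros((400,900),np.uint8); im[q[:,0].clip(0,399),q[:,1].clip(0,899)]=255
    im=cv2.morphologyEx(im,cv2.MORPH_CLOSE,np.ones((7,7)))
    n,l,st,c=cv2.connectedComponentsWithStats(im); out=[]
    lab=l[q[:,0].clip(0,399),q[:,1].clip(0,899)]
    for k in range(1,n):
        p=P[lab==k]
        if len(p)<40: continue
        (cx,cy),(w,h),a=cv2.minAreaRect((p[:,:2]*1000).astype(np.float32))
        if w>h: w,h,a=h,w,a-90
        if 32<h<46 and w<13: out.append((cx/1000,cy/1000,a if a<90 else a-180))
    return out
E
python3 - <<'E'
from h import *
g=np.array([.4823,-.3222]); q=down(psi)
command_gripper(.06); hold(.2); move_straight([*g,.27],q,.15)
reach([.42,-.08,.36],down(np.pi)); hold(.3)
p,d=save('wrist','w10.png'); X=cloud('wrist',d)
i=(abs(X.reshape(-1,3)[:,:2]-b2w(.05,-.17))<.015).all(1); print('head',np.nanmedian(X.reshape(-1,3)[i,2]))
for t in trays(X): print(np.round(t,4))
for r in masks_of('tray_1','wrist'): print(r['confidence'],r['rect'],mar(X[r['mask']&(X[...,2]>.006)&(X[...,2]<.016)]))
print(read_state()['time_s'])
for b in ((.002,.048),(.002,-.015),(.002,-.08)):
    print(b2w(*b),[np.round(j,2) if (j:=solve_ik([*b2w(*b),.028],down(psi+k*np.pi/2))) is not None else None for k in (1,-1)])
E
```

```text
head 0.010262780411064154
[ 0.4054 -0.2059 15.7759]
[ 0.4244  0.0744 13.0814]
[ 0.4272 -0.0436 12.6242]
0.83 [323.0, 183.6, 365.1, 227.6] (array([ 0.4274, -0.0435]), array([64.4, 48. ]), 12.3)
0.6 [208.9, 162.7, 252.5, 214.3] (array([ 0.4054, -0.206 ]), array([64. , 48.2]), 15.9)
0.56 [408.4, 179.0, 447.0, 230.1] (array([0.4244, 0.0748]), array([64. , 48.2]), 13.9)
38.1917
[ 0.53919414 -0.01671864] [array([-0.17,  0.63,  1.73, -0.  ,  0.79, -0.11]), array([-0.17,  0.63,  1.73, -0.  ,  0.79,  3.03])]
[ 0.53525921 -0.07959563] [array([-0.29,  0.63,  1.72, -0.  ,  0.79, -0.23]), array([-0.29,  0.63,  1.72, -0.  ,  0.79,  2.91])]
[ 0.53119935 -0.14446872] [array([-0.4 ,  0.64,  1.69, -0.  ,  0.8 , -0.34]), array([-0.4 ,  0.64,  1.69, -0.  ,  0.8 ,  2.8 ])]
```

```bash
python3 - <<'E'
from h import *
save('top','t5.png'); X=cloud('top',np.load('pics/t5.png.npy')).reshape(-1,3)
i=(abs(X[:,:2]-b2w(.05,-.18))<.015).all(1); print('head',np.nanpercentile(X[i,2],[10,50,90]))
# slide trays: right one first
qs=[((.4055,-.206),15.9,(.002,-.08)),((.4273,-.0435),12.3,(.002,-.015)),((.4244,.0749),13.7,(.002,.048))][:1]
for (x,y),a,b in qs:
    q=down(np.radians(a)+np.pi/2)
    command_gripper(.04,60)
    reach([x,y,.12],q)
    print(move_straight([x,y,.028],q,.12,8),read_state()['eef_pos'])
    command_gripper(0.,60); s=read_state(); print(s['grip_width'],s['grip_force'],s['contact_force'],s['eef_pos'])
    t=b2w(*b); z=s['eef_pos'][2]
    print(move_straight([*t,.0275],down(psi+np.pi/2),.06,30)); s=read_state(); print(s['grip_width'],s['grip_force'],s['contact_force'],s['eef_pos'],s['time_s'])
    command_gripper(.03); hold(.1); move_straight([*t,.13],None,.15)
reach([.42,-.08,.36],down(np.pi)); hold(.3)
p,d=save('wrist','w11.png'); X=cloud('wrist',d)
for t in trays(X): print(np.round(t,4), np.round((np.array(t[:2])-O)@np.array([[np.cos(psi),-np.sin(psi)],[np.sin(psi),np.cos(psi)]]),4))
E
```

```text
head [0.11481593 0.63123716 0.66152251]
False [ 0.40602558 -0.20621575  0.02862735]
0.007054488386651181 59.22230422496796 [0.0933117  0.24505151 6.61438638] [ 0.40592276 -0.20625995  0.02872033]
True
0.007264020042428916 60.02243936061859 [-4.52410649  0.32973051  6.97031254] [ 0.44310165 -0.18663738  0.02876363] 41.975
[ 0.4246  0.0748 14.215 ] [-0.1181  0.1322]
[ 0.4274 -0.0437 11.3208] [-0.1079  0.0141]
[ 0.447  -0.175  -9.1609] [-0.0801 -0.1157]
[ 0.5838 -0.1084 -3.7501] [ 0.0523 -0.0407]
```

View pics/w11.png

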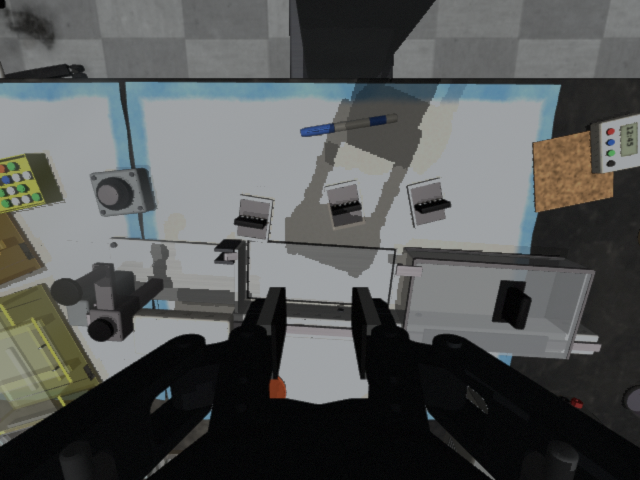

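The image shows two problems: the timer (≈618,143) has been knocked half off its mat, and tray_3 (≈253,217) caught the latch post because I moved it diagonally. I'll fix the timer first.

```bash
cat > timer.py <<'E'
from h import *
reach([.42,.25,.36],down(np.pi)); hold(.3); p,d=save('wrist','wt.png'); X=cloud('wrist',d)
P=X.reshape(-1,3); m=(P[:,0]>.3)&(P[:,0]<.47)&(P[:,1]>.18)&(P[:,1]<.395)&(P[:,2]>.0125)&(P[:,2]<.036)
q=np.c_[(P[m,0]-.25)*1000,(P[m,1]-.1)*1000].astype(int); im=np.zeros((260,330),np.uint8); im[q[:,0],q[:,1]]=255
im=cv2.morphologyEx(im,cv2.MORPH_CLOSE,np.ones((5,5))); n,l,st,c=cv2.connectedComponentsWithStats(im); k=1+st[1:,4].argmax(); print(st,im.shape)
Q=P[m][l[q[:,0],q[:,1]]==k]; ce,sz,a=mar(Q); print(ce,sz,a,np.percentile(Q[:,2],[2,98]))
E
python3 timer.py
```

```text
[[    0     0   330   260 82134]
 [  187    54    71    77  3666]] (260, 330)
[0.3426 0.3229] [68.  56.3] 14.4 [0.0172039  0.03222468]
```

View pics/wt.png

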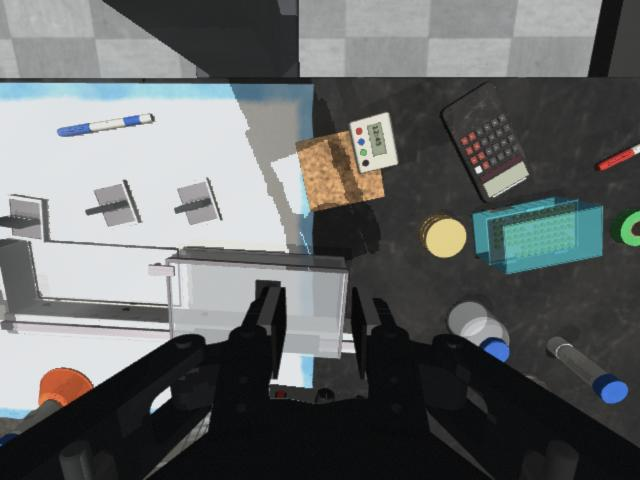

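The timer (≈373,142) straddles the mat's corner, with clear space to the calculator. I'll regrasp it and put it back.

```bash
python3 - <<'E'
from h import *
q=down(np.radians(194.4)); c=[.3430,.3233]
command_gripper(.072,60)
reach([*c,.09],q)
print(move_straight([*c,.015],q,.1,15), read_state()['eef_pos'])
command_gripper(.03,60); s=read_state(); print(s['grip_width'],s['grip_force'])
move_straight([*c,.07],q,.08); s=read_state(); print(s['grip_width'],s['grip_force'])
am=np.radians(193.5); m=[.3765,.2805]
move_straight([*m,.07],down(am),.12)
print(move_straight([*m,.0165],down(am),.06,6), read_state()['eef_pos'])
s=read_state(); print(s['grip_width'],s['grip_force'],s['contact_force'])
command_gripper(.075); hold(.2)
move_straight([*m,.1],None,.15); print(read_state()['time_s'])
E
python3 timer.py
```

```text
False [0.3434634  0.32353248 0.01550829]
0.05432857525787332 61.03407702525146
0.05401198077468983 61.862027255119756
True [0.37595162 0.28019862 0.01668299]
0.05442983093076467 63.334233682835475 [-0.96060407 -1.7342282   5.6810886 ]
53.0667
[[    0     0   330   260 82072]
 [  144    86    69    78  3728]] (260, 330)
[0.3752 0.2788] [68.  56.2] 13.7 [0.01693154 0.03262853]
```

```bash
cat > slide.py <<'E'
from h import *
qf=down(psi+np.pi/2)
def slide(x,y,a,b,mid=None):
    q=down(np.radians(a)+np.pi/2)
    command_gripper(.035,60); reach([x,y,.12],q)
    st=move_straight([x,y,.028],q,.12,10)
    command_gripper(0.,60); s=read_state(); print('grip',st,s['grip_width'],s['contact_force'],s['eef_pos'])
    z=s['eef_pos'][2]; t=b2w(*b); way=([b2w(*mid)] if mid is not None else [])+[t]
    for w in way:
        st=move_straight([*w,.0283],qf,.07,15); s=read_state(); print(st,s['grip_width'],np.round(s['contact_force'],1),np.round(s['eef_pos'],4))
        if st: break
    command_gripper(.03); hold(.1); p=read_state()['eef_pos']; move_straight([p[0],p[1],.13],None,.15)
def look(fn,y=-.08):
    reach([.42,y,.36],down(np.pi)); hold(.3)
    p,d=save('wrist',fn); X=cloud('wrist',d); Rb=np.array([[np.cos(psi),-np.sin(psi)],[np.sin(psi),np.cos(psi)]])
    L=trays(X)
    for t in L: print('tray',np.round(t,4),np.round((np.array(t[:2])-O)@Rb,4))
    print(read_state()['time_s']); return L,X
E
python3 - <<'E'
from slide import *
slide(.447,-.175,-9.2,(.002,-.08),(-.098,-.08))
look('w12.png')
E
```

```text
grip False 0.0072305643139942725 [-0.67095942  0.86098109  6.50084334] [ 0.44748041 -0.17525618  0.02880387]
False 0.007164582214357409 [0.2 2.2 8.9] [ 0.4311 -0.137   0.0288]
True 0.007012009432505746 [-0.4  1.3  4.8] [ 0.4314 -0.1369  0.0288]
tray [ 0.4245  0.0747 13.6998] [-0.1182  0.1321]
tray [ 0.4273 -0.0436 12.0813] [-0.108   0.0142]
tray [ 0.4318 -0.1369 -2.4047] [-0.0977 -0.0787]
tray [ 0.5838 -0.1085 -3.6051] [ 0.0522 -0.0408]
61.975
```

```bash
sed -i 's/,.07,15)/,.05,28)/' slide.py; python3 - <<'E'
from slide import *
slide(.4318,-.1369,-2.4,(.002,-.08))
slide(.4273,-.0436,12.2,(.002,-.015))
look('w13.png')
E
```

```text
grip False 0.006943592296117266 [-0.64568901  0.82322162  6.05713248] [ 0.43227857 -0.13712706  0.02876859]
False 0.007054168886033624 [-4.3  0.1  4.9] [ 0.5307 -0.1444  0.0288]
grip False 0.007157668004989659 [-0.10920267  0.27971788  6.91405179] [ 0.42789409 -0.04373594  0.02871519]
False 0.006913865096771097 [-3.2  1.4  5.8] [ 0.5345 -0.0792  0.0288]
tray [ 0.4246  0.0745 13.4046] [-0.1181  0.1319]
tray [ 0.5308 -0.1443 -3.314 ] [ 0.0016 -0.0799]
tray [ 0.5348 -0.0787 -2.8566] [ 0.0015 -0.0141]
tray [ 0.5841 -0.1049 -3.0478] [ 0.0523 -0.0372]
75.9333
```

```bash
python3 - <<'E'
from slide import *
slide(.4246,.0747,13.6,(.002,.046),(-.108,.046))
look('w14.png')
P=cloud('wrist',np.load('pics/w14.png.npy')).reshape(-1,3)
m=(P[:,2]>.096)&(P[:,2]<.11)&(P[:,0]>.48)&(P[:,0]<.62)&(P[:,1]>.1)&(P[:,1]<.25); print('handle',m.sum(),mar(P[m]))
E
```

```text
grip False 0.0067406986363359985 [-0.20067801 -0.94606384  6.19496883] [0.4251916  0.07471591 0.02875825]
False 0.00724948643928772 [1.4 3.5 5.2] [ 0.4296 -0.0118  0.0288]
False 0.0070223141869872165 [-5.7  1.5  8.7] [ 0.5377 -0.0188  0.0288]
tray [ 0.5311 -0.1445 -4.203 ] [ 0.0019 -0.0801]
tray [ 0.5346 -0.0793 -3.7213] [ 0.0014 -0.0147]
tray [ 0.5374 -0.0182 -2.6421] [0.0003 0.0464]
86.3917
handle 433 (array([0.5497, 0.1773]), array([14.3, 45.6]), 86.8)
```

View pics/w14.png

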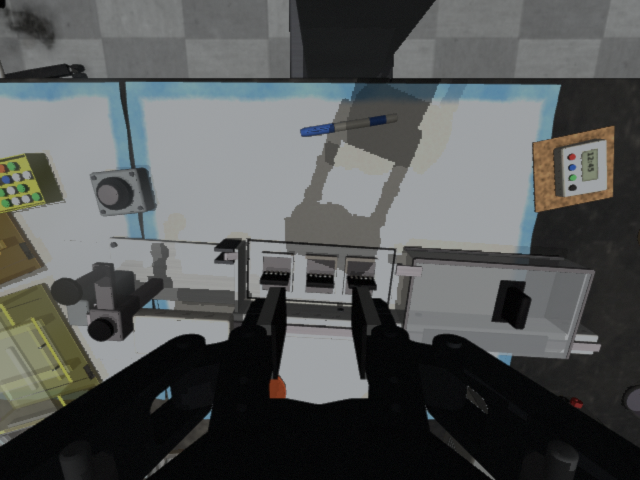

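All three trays lie within the field border, the timer is on its mat, and the lamp is up. Next is the shield.

```bash
python3 - <<'E'
from h import *
h=np.array([.5497,.1773]); v=-np.array([-np.sin(psi),np.cos(psi)])
q=down(best([*h,.15],[psi,psi+np.pi]))
command_gripper(.045,60); reach([*h,.16],q)
print(move_straight([*h,.086],q,.1,10))
command_gripper(0,60); s=read_state(); print(s['grip_width'],s['contact_force'],s['eef_pos'])
for d,sp,f in ((.235,.08,25),(.275,.03,30)):
    st=move_straight([*(h+v*d),.086],q,sp,f); s=read_state(); print(d,st,s['grip_width'],np.round(s['contact_force'],1),np.round(s['eef_pos'],4),(np.array(s['eef_pos'][:2])-h)@v,s['time_s'])
    if st: break
E
```

```text
False
0.012983671778404135 [-1.04733189  0.56004786  6.42634121] [0.55008167 0.17747827 0.08687183]
0.235 False 0.013142349882855054 [-3.7  1.5 10.3] [ 0.5344 -0.0571  0.0868] 0.2348774975306374 92.3667
0.275 True 0.012814308434769864 [-0.2  4.8  3.9] [ 0.5339 -0.0652  0.0869] 0.24301649294819103 92.9917
```

```bash
python3 - <<'E'
from h import *
h=np.array([.5497,.1773]); v=-np.array([-np.sin(psi),np.cos(psi)])
q=down(best([*h,.15],[psi,psi+np.pi]))
s=read_state(); p=np.array(s['eef_pos']); print((p[:2]-h)@v,s['contact_force'])
for k in range(8):
    e=.2435+.003*(k+1)
    st=move_straight([*(h+v*e),.086],q,.01,20); s=read_state(); print(round(e,4),st,round(s['grip_width'],4),np.round(s['contact_force'],1),round((np.array(s['eef_pos'][:2])-h)@v,4))
    if st: break
save('top','t6.png');save('scene','s6.png')
E
python3 - <<'E'
import cv2,numpy as np
a=cv2.imread('pics/t6.png')[165:265,310:520]; b=cv2.imread('pics/s6.png')[240:400,290:470]
cv2.imwrite('pics/v6.png',np.hstack([cv2.resize(a,(420,300),interpolation=2),cv2.resize(b,(360,300),interpolation=2)]))
E
```

```text
0.24301649294819103 [-0.24472598  4.81013759  3.872472  ]
0.2465 False 0.0128 [-2.4 16.8 11. ] 0.2432
0.2495 False 0.0133 [-0.5 30.6 12.3] 0.2433
0.2525 False 0.0132 [ 2.  43.8 14. ] 0.2434
0.2555 False 0.0132 [ 5.1 57.5 15.3] 0.2436
0.2585 False 0.0129 [ 7.5 70.7 14.4] 0.2437
0.2615 False 0.0133 [ 9.9 83.1 15.6] 0.2439
0.2645 False 0.013 [11.4 96.3 17.5] 0.244
0.2675 False 0.0133 [ 14.1 109.1  19.1] 0.2441
```

View pics/v6.png

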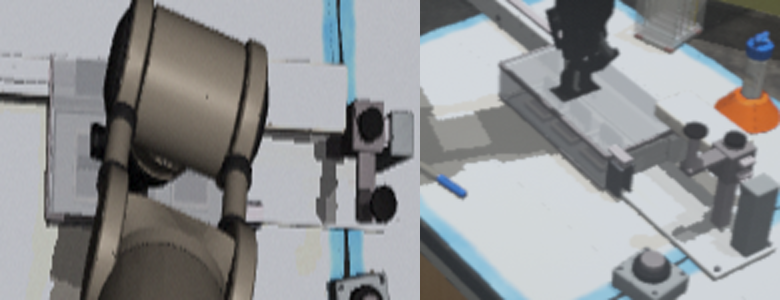

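It is a hard block at 0.243, probably the end stop. I'll relax straight away, then test whether the latch holds with a gentle backward pull.

```bash
python3 - <<'E'
from h import *
h=np.array([.5497,.1773]); v=-np.array([-np.sin(psi),np.cos(psi)])
q=down(best([*h,.15],[psi,psi+np.pi]))
for e in (.2432,.242,.2405,.239,.2375):
    move_straight([*(h+v*e),.086],q,.02); s=read_state(); print(e,np.round(s['contact_force'],1),round((np.array(s['eef_pos'][:2])-h)@v,4))
    if s['contact_force'][1]<-7: break
E
```

```text
0.2432 [-5.9  1.   9.1] 0.243
0.242 [-5.1  0.2 10.5] 0.242
0.2405 [-5.  -0.3  9.9] 0.2406
0.239 [-4.   0.3 11. ] 0.2391
0.2375 [-6.3 -6.   9.5] 0.2388
```

It is latched: 4 mm behind the hard stop (≈0.268) the pin blocks the pull. I'll push back to shut, release, look over everything, then press start.

```bash
python3 - <<'E'
from slide import *
h=np.array([.5497,.1773]); v=-np.array([-np.sin(psi),np.cos(psi)])
q=down(best([*h,.15],[psi,psi+np.pi]))
move_straight([*(h+v*.241),.086],q,.02); print(read_state()['contact_force'])
command_gripper(.045); hold(.2); p=read_state()['eef_pos']; move_straight([p[0],p[1],.2],None,.15)
L,X=look('w15.png'); P=X.reshape(-1,3)
m=(P[:,2]>.096)&(P[:,2]<.11)&(P[:,0]>.48)&(P[:,0]<.62)&(P[:,1]>-.13)&(P[:,1]<.05); c=mar(P[m]); print('handle',c,(c[0]-h)@v)
i=(abs(P[:,:2]-np.array([.3755,.279]))<.06).all(1)&(P[:,2]>.0125)&(P[:,2]<.04); print('timer',i.sum(),mar(P[i]))
reach([.42,-.25,.36],down(np.pi)); hold(.2); p,d=save('wrist','w16.png'); P=cloud('wrist',d).reshape(-1,3)
i=(P[:,2]>.1)&(abs(P[:,:2]-b2w(.05,-.18))<.03).all(1); print('lamp head',i.sum(),np.median(P[i,2]))
i=(abs(P[:,:2]-np.array([.4075,-.3536]))<.03).all(1)&(P[:,2]>.04); print('button',mar(P[i]),np.median(P[i,2]))
cv2.imwrite('pics/v7.png',np.hstack([cv2.imread('pics/w15.png')[100:400,200:640],cv2.imread('pics/w16.png')[100:400,120:480]]))
E
```

```text
[-6.0225331  -0.34624834  9.97405447]
102.1
handle (array([ 0.5336, -0.0643]), array([14.1, 44.6]), 86.2) 0.2421338736024063
timer 2484 (array([0.3754, 0.2759]), array([68.1, 53.4]), 13.7)
lamp head 2070 0.11573507279484174
button (array([ 0.4067, -0.3542]), array([43.1, 41.1]), 89.8) 0.04299804691020129
```

View pics/v7.png

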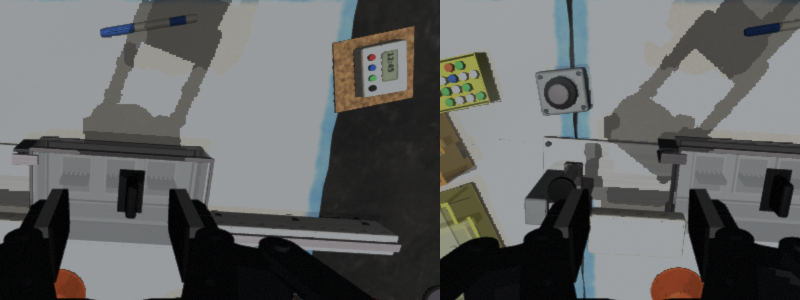

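The shield is shut over the three trays, the timer is on the mat, and the lamp head is at +40 mm. Next I press start.

```bash
python3 - <<'E'
from h import *
g=[.4073,-.3536]; q=down(best([*g,.15],[psi,psi+np.pi]))
command_gripper(0,40); reach([*g,.10],q); f0=read_state()['contact_force'][2]
for z in np.arange(.062,.046,-.001):
    st=move_straight([*g,z],q,.02,14); s=read_state(); f=s['contact_force'][2]-f0; print(round(z,3),st,round(f,1),round(s['eef_pos'][2],4))
    if st or f>11: break
hold(.3); move_straight([*g,.15],q,.12); reach([.42,-.15,.36],down(np.pi)); hold(.5)
s=read_state(); print(s['time_s'],s['contact_force'])
save('top','t7.png'); X=cloud('top',np.load('pics/t7.png.npy'))
for n in ('timer','petri','bottle','calculator','tray_1'):
    for r in masks_of(n,'top')[:3]: print(n,round(r['confidence'],2),np.round(r['rect']),np.round(np.nanmedian(X[r['mask']],0),3))
E
```

```text
0.062 False 1.4 0.0621
0.061 False 3.3 0.061
0.06 False 3.2 0.06
0.059 False 3.1 0.059
0.058 False 3.8 0.058
0.057 False 6.3 0.0571
0.056 False 12.9 0.0569
113.8417 [ 0.22227877 -0.64442946  0.80471072]
timer 0.72 [230. 275. 253. 304.] [0.371 0.276 0.027]
petri 0.8 [171. 237. 199. 256.] [0.467 0.422 0.033]
bottle 0.55 [142. 180. 175. 211.] [0.6   0.473 0.075]
```

```bash
python3 -c "
from h import *
print(finish_job())"
```

```text
the job is handed in; nothing more can be done
None
```

The job is handed in at about 114 s: timer flat on its mat (put back once after it was knocked off), lamp held in the top notch, all three trays on the field, shield latched and the start button pressed to its stop; while testing the shield's end stop I let the push build to about 109 N at the wrist (limit 120 N).

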